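Pin the crank on the printing press with its hitch pin

ROBOT

A 6-joint arm with a two-finger parallel gripper is mounted at the origin on the work surface; the furniture and walls round the work are solid. World frame = base frame: x ahead of the robot, y to its left, z up, the work surface at z = 0. Lengths are in m, angles in rad, forces in N, time in s.
With the tool pointing down it reaches from about 0.325 to 0.775 m from the base axis. Payload 9.3 kg.
Tool frame: the origin (TCP) lies midway between the tips of the shut fingers; the grasp point (between the pads) lies 19 mm behind it; y points along the fingers, x is the direction in which the jaws open and shut, and the axes are right-handed (so a half turn about y gives the same grasp; the last joint's range is limited). The gripper opens to 85 mm and grips with 20 to 120 N. Pads are 22 mm wide; open, the fingers measure 114 mm over their backs; the gripper's body (76 mm by 85 mm) begins 54 mm behind the grasp point. The pads swing forward as they close: fully open they stand 13 mm farther back than shut.
Start: joints at [-1.361, 0.259, 0.021, 1.334, 0, 1.418], TCP at [0.195, -0.514, 0.231] pointing down, gripper open.
Joint ranges: [-3.04, 3.04], [-0.91, 1.82], [-1.04, 1.36], [-1.92, 1.95], [-1.52, 1.45], [-3.14, 3.14]. Speed limits (rad/s): [2.22, 2.22, 2.79, 3.14, 3.14, 3.14].

INTERFACE

Orientations are given as [roll, pitch, yaw] about the fixed x, y, z axes, in that order (R = Rz(yaw) Ry(pitch) Rx(roll)).
In Python, from bench import * gives the robot as it stands.
- The arm moves only by the tool carry_out, never from a script. Its argument "moves" is a list of rows, each a list of 5 numbers: the finger opening in mm, from 0 to 85.4, then the shift along the world's x, y, z in mm, then the turn about the world's z in degrees. In form: [[grip, dx, dy, dz, roll], ...]. A call has 1 to 12 rows; each row shifts and turns the commanded pose from where the row before left it; what a row does not reach is not made up. A row lasts 1/12 s, in which the tool goes at most 41.7 mm and 7.16 degrees, less where a joint would pass 70% of its speed; a pose out of reach is approached as far as the arm can. A call with a gripper value outside its range is refused whole. The fingers move at their own pace and stop on an object; "force" is the grip in N (left out, the last holds). Time passes only in rows, so rows that do not move let the fingers close. It gives the time, the measured TCP pose, the force and the opening at its end, in the units of the state.
- get_state(): the state, without advancing time (a new reading comes with each control period).
- capture(name): name is "scene" or "top"; returns the picture (480x640x3 uint8, red, green, blue); there is no depth.
- calibration(name): a dict with "mtx" (3x3 intrinsics, pixels), "k1" (the pictures are not rectified: a ray, as slopes to the right and down, at radius r is drawn at 1 + k1 r^2 times it, then the intrinsics apply), "rvec" (rotation vector, rad) and "tvec" (3), from world to camera coordinates, as OpenCV has them. Camera axes: x right, y down, z forward; pixel columns grow to the right and rows downward; lengths in m; the calibration is good to about 2 mm. A picture is of the moment at which its call begins. calibration takes no time and is no camera call.
- hand_in(): hands the job in, once; it reports no verdict.
The state is a dict: "time_s": time; "joint_positions": joint angles; "qd": joint speeds; "joint_torque": joint torques, N m; "ee_pos": TCP position; "tool_rot": TCP orientation; "wrist_force": force on the tool from outside, world axes, zero at the start; "moment": the same for the moment, N m; "finger_gap": finger opening in m.
Only numpy, scipy, OpenCV 4.12 (cv2) and the standard library are available. Lean on these libraries where they do the work, as an engineer would, in place of code of your own. Each camera call takes 0.05 s, during which the arm holds its last target. There are 200 camera calls.

TASK

Make the crank of the small printing press ready for use: first push it along its square shaft fully home against the collar. Then push the hitch pin (the one with the wire loop) through the cross hole of the shaft from its upper mouth until its head sits on the shaft, loop towards the shaft end, and swing the loop over the end of the shaft until it snaps shut against the pin. Leave the plain pin in its block and leave the jars and the paper roll where they stand.

Things in the scene. Friction and masses are not known exactly. Their poses are not given: they have to be found in the camera images.
- press: Small grey printing press, fixed, left of the guillotine. Origin: centre of its underside. Base 150 (x) x 250 mm (y); bed to 115 mm either way along x, 137 mm up. Side plates at y = -100 and +100 mm, 100 mm wide, 240 mm high, screws on them to 282 mm. The level roller shaft leaves the right plate along -y, axis 180 mm above the table, free end at y = -222 mm. It is clamped and does not turn.
- hole_mouth (a point): Centre of the upper mouth of the cross hole, on a flat of the 26 mm square steel shaft. Shaft axes: x along the shaft to its free end, z out of the hole at this mouth, leaning 21 to 37 degrees from vertical towards the robot's side of the press, y across both. Round hole, 12 mm wide, 1.5 mm chamfer, straight through (26 mm), centre 22 mm from the shaft end and 80 mm from the collar.
- shaft_end (a point): Centre of the free end face of the square shaft; axes as for hole_mouth.
- crank (a joint): How far the crank stands out from its home against the collar (m): 0 = fully home, 0.056 = farthest out. It slides along the square shaft, keyed to it; about 4 N moves it and it stays where it is left. It starts 36 to 54 mm out, its hub covering the cross hole; at home the hub ends 32 mm short of the hole's centre.
- hub_face (a point): Centre of the outer face of the crank's dark round hub, on the shaft's axis (the shaft runs through it). Hub 60 mm in diameter, 48 mm long; axes as for hole_mouth. From it the crank's arm, 26 mm wide, runs 102 mm along -z (down, away from the robot); the wooden handle at its end, 27 mm thick and parallel to the shaft, reaches 47 mm farther out than the hub's face.
- pin_block: Plain wooden block, 64 x 150 x 78 mm (x, y, z), fixed, right of the guillotine. Origin: centre of its underside. Two upright round holes 13 mm wide, 74 mm deep, 45 mm either side of the middle along y: one holds the hitch pin, the other the plain pin.
- pin_grip (a point): Middle of the hitch pin's black grip (the pin to use, 0.15 kg). Pin axes: z from tip to grip, x to the side where the loop opens, y along the loop's hinge. Grip 20 (x) x 16 (y) x 44 mm (z). Under it a steel head 18 x 34 x 10 mm, its underside (seat) 32 mm below this point; then a shank 10 mm thick, 70 mm long, the last 10 mm tapered. It stands upright in the block, head on its top, loop open.
- pin_seat (a point): Point on the hitch pin's axis on the underside of its head, where the shank begins; axes as for pin_grip. Seated, it lies on hole_mouth and the axes of pin and shaft are parallel, x with x.
- loop (a joint): Swing of the hitch pin's wire loop (rad): 0 = fully open (as it starts), standing out to +x of the pin, 0.33 rad above square to it; 1.75 = shut, its bar against the shank. It is sprung over centre at 0.60 rad: before that it springs back open, past it it snaps shut by itself. About 3.3 N at the bar starts it from fully open.
- loop_bar (a point): Middle of the far bar of the loop (5 mm steel wire, 38 mm wide inside). The loop is hinged along the pin's y axis 5 mm above the seat; the bar is 54 mm from the hinge and 20 mm long, with sloping corners. At joint value q it lies 54 sin(1.9 - q) mm to +x of the pin's axis and 54 cos(1.9 - q) mm below the hinge (pin axes). It clears the shaft end by about 10 mm.
- plain_grip (a point): Middle of the black grip (20 x 16 x 44 mm) of the plain pin, which has a small round head and no loop. To be left in the block.
- glass_jar_mid (a point): Centre of a glass jar with a lid, 71 mm wide, 110 mm high, beside the block. Bystander.
- black_jar_mid (a point): Centre of an ink jar with a black lid, 48 mm wide, 50 mm high, in front of the press. Bystander.
- ochre_jar_mid (a point): Centre of an ink jar with an ochre lid, 48 mm wide, 50 mm high, in front of the press. Bystander.
- paper_roll_mid (a point): Centre of an upright roll of white paper, 80 mm wide, 228 mm high, behind the guillotine (which lies flat between press and block, under 70 mm high). Bystander, easily knocked over.

How it is judged:
On the way, in this order (a step that is already met when the one before it is completed fails the run):
1. the crank is pushed home (within 3 mm of the collar) (value of joint crank below 0.003 m), for 0.2 s.
2. the hitch pin is through the cross hole with its head on the shaft (seat within 5 mm of the mouth, axes parallel) and the crank is still home (value of joint crank below 0.003 m and distance between pin_seat and hole_mouth below 0.005 m and angle between the z axis of pin_seat and the z axis of hole_mouth, either way round below 0.13 rad and angle between the x axis of pin_seat and the x axis of hole_mouth, either way round below 0.35 rad), for 0.2 s.
At the end, for the whole second after the job is handed in: Crank home within 3 mm; hitch pin seated within 5 mm of the hole's upper mouth, within 7 degrees of the hole's axis, loop side within 20 degrees of the shaft; loop shut (above 1.65 rad); pin at rest; plain pin within 30 mm and jars and roll within 40 mm of their places (all of step 2 and value of joint loop above 1.65 rad and linear speed of hitch_pin below 0.02 m/s and distance of plain_grip from where it was at the start of the episode below 0.03 m and distance of each of glass_jar_mid, black_jar_mid, ochre_jar_mid, paper_roll_mid from where it was at the start of the episode below 0.04 m); the robot touches nothing.
It fails at once if the plain pin is pulled from its block (distance of plain_grip from where it was at the start of the episode above 0.03 m).
It fails at once if the glass jar is pushed away or knocked over (distance of glass_jar_mid from where it was at the start of the episode above 0.04 m).
It fails at once if the black-lidded ink jar is pushed away or knocked over (distance of black_jar_mid from where it was at the start of the episode above 0.04 m).
It fails at once if the ochre-lidded ink jar is pushed away or knocked over (distance of ochre_jar_mid from where it was at the start of the episode above 0.04 m).
It fails at once if the paper roll is pushed away or knocked over (distance of paper_roll_mid from where it was at the start of the episode above 0.04 m).
It also fails if it takes over 66 s, if anything falls off the work surface, if the arm or the gripper's body presses on something with over 40 N, if the wrist force passes 120 N, or if a joint passes its speed limit or range.

## Working session

There is one attempt and no reset: what is moved stays moved. The work goes in short steps, Python scripts to look and compute and a tool call to move; the robot and the scene stay as the last step left them, time stands still between calls to the robot, and variables do not carry over. Pictures are saved under pics/ and viewed, about 8 in all and at most 12, crops included, and the job is handed in when it is done.

Besides the shell and the picture viewer there is one more tool, called after "Request:" by a JSON object that holds its "op" and its "data", one argument or row to a line. carry_out: Moves the arm, as the interface text tells. Its arguments: {"type":"object","properties":{"moves":{"type":"array"},"force":{"type":"number"}},"required":["moves"]}

```bash
ls; mkdir -p pics; cat > h.py <<'E'
from bench import *
import numpy as np, cv2
def cam(n):
    c=calibration(n); R=cv2.Rodrigues(np.array(c["rvec"],float))[0]; return np.array(c["mtx"],float),float(c["k1"]),R,np.array(c["tvec"],float).ravel()
def ray(n,uv):
    K,k,R,t=cam(n); d=np.linalg.inv(K)@[uv[0],uv[1],1]; d=d[:2]; s=d.copy()
    for _ in range(30): s=d/(1+k*(s@s))
    v=R.T@np.r_[s,1]; return -R.T@t, v/np.linalg.norm(v)
def onz(n,uv,z,ax=2):
    o,v=ray(n,uv); return o+v*(z-o[ax])/v[ax]
def proj(n,P):
    K,k,R,t=cam(n); p=R@np.array(P,float)+t; s=p[:2]/p[2]; s=s*(1+k*(s@s)); return (K@np.r_[s,1])[:2]
def tri(a,b):
    o1,v1=ray("scene",a); o2,v2=ray("top",b)
    s=np.linalg.lstsq(np.c_[v1,-v2],o2-o1,rcond=None)[0]; p,q=o1+v1*s[0],o2+v2*s[1]; return (p+q)/2,np.linalg.norm(p-q)
def snap(n,f,crop=None,sc=1):
    im=capture(n)[:,:,::-1]
    cv2.imwrite(f"pics/{f}_raw.png",im)
    if crop: x0,y0,x1,y1=crop; im=im[y0:y1,x0:x1]
    cv2.imwrite(f"pics/{f}.png",cv2.resize(im,None,fx=sc,fy=sc,interpolation=cv2.INTER_CUBIC)); 
E
python3 - <<'E'
from h import *
snap("scene","s0");snap("top","t0")
for n in("scene","top"):
    K,k,R,t=cam(n);print(n,K.tolist(),k,-R.T@t,R[2])
print(get_state())
E
```

```text
pics
scene [[624.164176336962, 0.0, 316.1247164204259], [0.0, 624.164176336962, 246.08568976403797], [0.0, 0.0, 1.0]] -0.17595335125101438 [-0.57656694  1.11487321  0.97093128] [ 0.59963299 -0.63474396 -0.48738114]
top [[545.0624823024459, 0.0, 323.8680646931327], [0.0, 545.0624823024459, 233.4220901297844], [0.0, 0.0, 1.0]] 0.010958964742108796 [-0.00453229  0.21910566  1.85554751] [ 0.24430398 -0.1058373  -0.96390561]
{'time_s': 0.1, 'joint_positions': array([-1.36058733e+00,  2.59117643e-01,  2.08847742e-02,  1.33368870e+00,
       -2.04993973e-05,  1.41822723e+00]), 'qd': array([-0.00022297, -0.00156318,  0.00155536,  0.00056725,  0.00043646,
       -0.00161632]), 'joint_torque': array([ 4.15753049e-03, -5.56693912e+01,  3.45069516e+01,  1.17230747e-02,
       -2.14563543e-04,  1.33532788e-05]), 'ee_pos': array([ 0.19513771, -0.51397506,  0.23075508]), 'tool_rot': array([-1.57064558e+00,  1.11528604e-03, -1.20801814e+00]), 'wrist_force': array([ 0.2688426 , -0.15164058, -0.83420746]), 'moment': array([-0.01040726,  0.03659785,  0.0019041 ]), 'finger_gap': 0.08515619234419187}
```

View pics/s0.png

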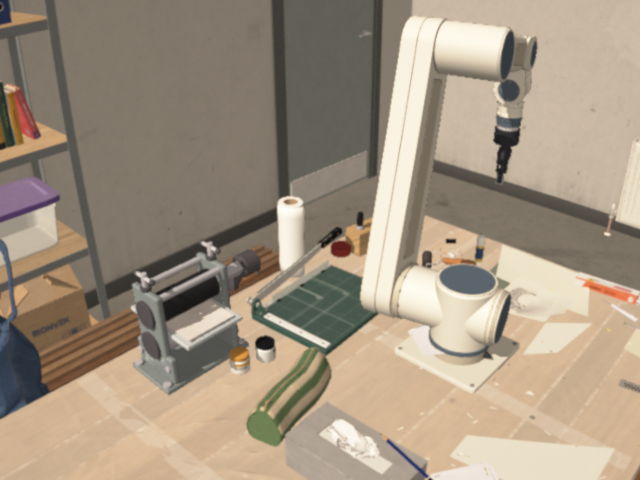

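View pics/t0.png

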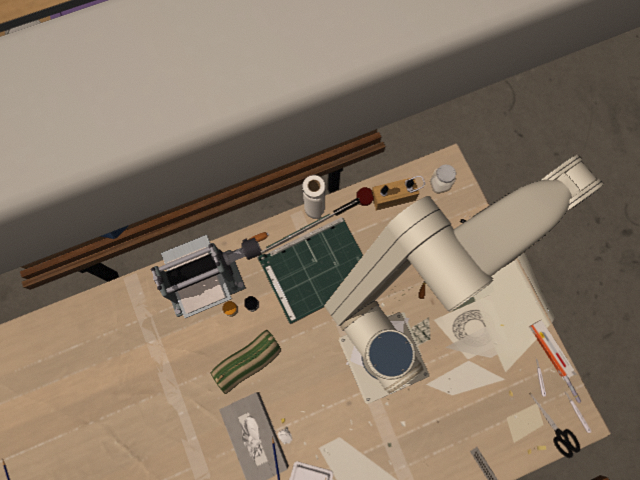

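The scene view shows the press at about (190,325), its shaft and crank at about (245,265), and the block half hidden by the arm at (360,235). The top view shows the hub at about (250,248), the handle at (261,237) and the block at (397,192), with the loop on its right-hand pin. Next I'll zoom in on these.

```bash
python3 - <<'E'
from h import *
s=cv2.imread("pics/s0_raw.png");t=cv2.imread("pics/t0_raw.png")
def c(im,x,y,w,h): return cv2.resize(im[y:y+h,x:x+w],(400,300),interpolation=cv2.INTER_CUBIC)
cv2.imwrite("pics/m1.png",np.vstack([np.hstack([c(t,200,210,80,60),c(t,360,160,100,75)]),np.hstack([c(s,180,230,100,75),c(s,320,190,100,75)])]))
for n,p,z in[("top",(250,248),.2),("top",(390,188),.1),("top",(413,184),.1),("top",(443,180),.1),("top",(314,186),.228)]:print(p,onz(n,p,z))
E
```

```text
(250, 248) [0.46106136 0.2685448  0.2       ]
(390, 188) [ 0.50121032 -0.24477739  0.1       ]
(413, 184) [ 0.48386807 -0.32352303  0.1       ]
(443, 180) [ 0.45712945 -0.4247234   0.1       ]
(314, 186) [0.56398852 0.00860709 0.228     ]
```

View pics/m1.png

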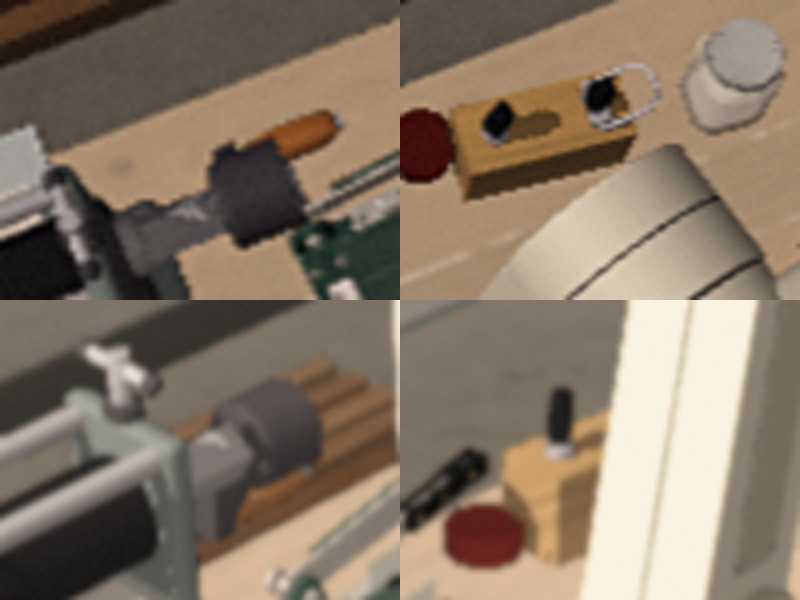

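The crops show the hitch pin on the right, with its loop opening away from the plain pin, roughly along the block. The crank hub hides the shaft end. Next I'll measure the grips, the hub and the press direction.

```bash
python3 - <<'E'
from h import *
s=cv2.imread("pics/s0_raw.png");t=cv2.imread("pics/t0_raw.png")
def blobs(im,x,y,w,h,lo,hi,amin):
    m=cv2.inRange(cv2.cvtColor(im,cv2.COLOR_BGR2HSV),lo,hi); z=np.zeros_like(m); z[y:y+h,x:x+w]=m[y:y+h,x:x+w]
    n,l,st,c=cv2.connectedComponentsWithStats(z)
    return [(st[i].tolist(),c[i].round(1).tolist()) for i in range(1,n) if st[i][4]>=amin]
for b in blobs(t,375,170,50,35,(0,0,0),(180,255,60),8): print("grip",b,onz("top",b[1],.110).round(4))
print("hub top",blobs(t,235,232,35,35,(0,0,0),(180,80,90),40)); print("hub sc",blobs(s,225,240,45,40,(0,0,0),(180,80,95),40))
for im,(x,y,w,h),n in((t,(140,215,140,110),"top"),(s,(120,230,160,130),"scene")):
    g=cv2.resize(cv2.cvtColor(im[y:y+h,x:x+w],cv2.COLOR_BGR2GRAY),None,fx=2,fy=2,interpolation=cv2.INTER_CUBIC)
    L=cv2.createLineSegmentDetector().detect(g)[0][:,0]/2
    print(n)
    for l in L:
        if np.hypot(*(l[2:]-l[:2]))>14: print((l+[x,y,x,y]).round(1))
def c(im,x,y,w,h): return cv2.resize(im[y:y+h,x:x+w],(400,600),interpolation=cv2.INTER_CUBIC)
cv2.imwrite("pics/m2.png",np.hstack([cv2.resize(t[220:330,140:280],(400,314),interpolation=2),cv2.resize(s[225:335,130:270],(400,314),interpolation=2)]))
E
```

```text
grip ([406, 179, 8, 9, 51], [409.6, 183.3]) [ 0.4879 -0.3108  0.11  ]
grip ([381, 186, 8, 9, 47], [384.3, 189.9]) [ 0.4996 -0.2214  0.11  ]
grip ([379, 194, 39, 11, 138], [400.2, 200.3]) [ 0.4448 -0.2555  0.11  ]
hub top [([235, 238, 35, 23, 394], [250.4, 249.8])]
hub sc [([232, 250, 28, 30, 447], [247.9, 263.8])]
top
[165.2 271.9 209.8 253.7]
[265.2 267.6 279.1 296.9]
[213.1 243.1 223.3 252.9]
[279.5 284.8 270.1 265.7]
[220.8 265.8 175.3 284.6]
[206.8 252.7 164.8 269.9]
[175.7 303.3 161.  295.3]
[279.4 303.  257.  256.9]
[246.2 288.2 230.7 294.7]
[166.3 293.1 218.6 271.2]
[234.8 260.6 246.1 288.3]
[230.3 297.  225.3 282.4]
[219.7 273.5 174.9 292. ]
[205.6 234.8 177.3 246.3]
[247.4 239.5 264.1 230.9]
[261.9 251.6 279.2 243. ]
[279.2 244.9 263.  253.2]
[187.9 312.3 223.8 297.2]
[266.  246.1 279.3 239.4]
[275.6 215.  209.7 241. ]
[162.1 260.  140.  268.8]
[168.8 266.2 209.6 249.6]
[210.3 306.6 223.7 300.9]
[221.2 215.  140.1 246.7]
[188.6 254.4 205.2 247.6]
[164.6 263.9 181.3 257.4]
[221.4 303.7 195.9 314.5]
[140.1 241.7 208.7 215.1]
[140.1 231.  180.6 215.2]
[193.3 215.1 168.3 224.8]

[... 423 characters left out ...]
186.8 349.9 241.7 317.1]
[150.  306.4 155.9 322.4]
[154.9 292.6 201.9 269.7]
[156.7 339.6 161.8 355.5]
[235.  317.2 191.7 342. ]
[154.  359.7 143.8 348. ]
[161.5 301.4 222.3 269.2]
[279.7 285.5 261.1 299.9]
[246.9 350.4 233.8 357.8]
[257.9 229.7 218.2 247.9]
[256.2 291.9 279.2 273.6]
[256.4 271.2 242.7 277.7]
[155.8 280.1 201.3 258.6]
[201.3 239.9 226.2 230. ]
[258.5 294.9 279.  278.4]
[165.1 320.3 162.4 302.7]
[138.7 319.6 119.8 329.2]
[135.2 270.2 198.8 241.8]
[166.  323.3 170.1 347.8]
[120.1 334.3 138.  325. ]
[166.2 355.8 157.1 302.5]
[119.9 277.6 133.9 270.6]
[120.1 325.5 136.  317.4]
[120.1 343.6 137.9 334.2]
[260.8 270.6 277.  261.7]
[262.1 262.  276.6 254.7]
[258.8 256.1 271.2 249.5]
```

View pics/m2.png

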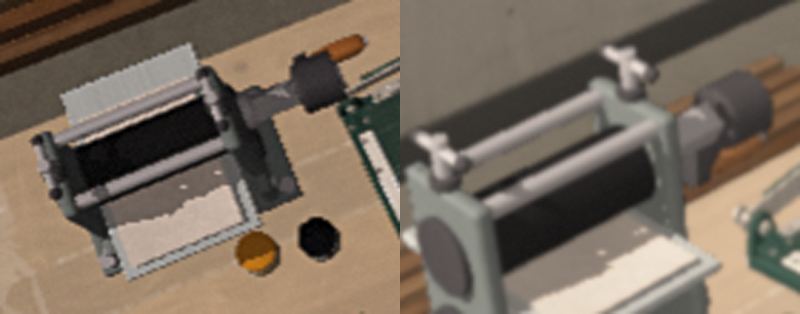

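```bash
python3 - <<'E'
from h import *
def nrm(n,l):
    a=ray(n,l[:2])[1];b=ray(n,l[2:])[1];v=np.cross(a,b);return v/np.linalg.norm(v)
def yaw(n,l):
    d=np.cross(nrm(n,l),[0,0,1]); d/=np.linalg.norm(d); d*=-np.sign(d[1]); return np.degrees(np.arctan2(d[1],d[0])).round(2)
T=[[165.2,271.9,209.8,253.7],[168.8,266.2,209.6,249.6],[220.8,265.8,175.3,284.6],[219.7,273.5,174.9,292.],[166.3,293.1,218.6,271.2],[206.8,252.7,164.8,269.9],[187.9,312.3,223.8,297.2]]
S=[[197.4,255.7,150.1,278.1],[155.8,280.1,201.3,258.6],[216.5,266.4,157.8,295.3],[161.5,301.4,222.3,269.2],[154.9,292.6,201.9,269.7],[217.7,293.9,165.4,321.7],[186.8,349.9,241.7,317.1]]
print([yaw("top",l) for l in T]);print([yaw("scene",l) for l in S])
y=np.radians(np.mean([yaw("top",l) for l in T[:5]])); d=np.array([np.cos(y),np.sin(y),0]); print(np.degrees(y))
t=cv2.imread("pics/t0_raw.png")
m=cv2.inRange(cv2.cvtColor(t,cv2.COLOR_BGR2HSV),(0,0,0),(180,80,95));
v,u=np.nonzero(m[225:275,225:275]);u+=225;v+=225
P=np.array([onz("top",(a,b),.18) for a,b in zip(u,v)])
c=np.array([.46,.27,.18]);e=np.array([-d[1],d[0],0]) # e: away from robot (+x)
if e[0]<0:e=-e
al=(P-c)@d;pe=(P-c)@e
for k in np.arange(-.08,.06,.005):
    q=pe[(al>=k)&(al<k+.005)]
    if len(q):print(round(k,3),np.sort(q*1000).round(0).astype(int))
# loop
h,w=t.shape[:2]
mm=cv2.inRange(cv2.cvtColor(t,cv2.COLOR_BGR2HSV),(0,0,150),(180,50,255));z=np.zeros_like(mm);z[170:195,402:428]=mm[170:195,402:428]
v,u=np.nonzero(z);Q=np.array([onz("top",(a,b),.09)[:2] for a,b in zip(u,v)])-[.4879,-.3108]
print((Q*1000).round().astype(int).tolist())
E
```

```text
[np.float64(-89.58), np.float64(-89.6), np.float64(-89.51), np.float64(-89.6), np.float64(-89.27), np.float64(-89.48), np.float64(-89.5)]
[np.float64(-89.5), np.float64(-89.96), np.float64(-89.81), np.float64(-87.85), np.float64(-89.86), np.float64(-89.45), np.float64(-88.3)]
-89.51199999999999
-0.08 [-52 -50 -47 -46 -44 -43 -40 -37 -36 -34 -33 -30 -29 -27 -26 -23 -20 -18
 -17 -15 -12  -9  -8  -5  -2  -1   1   2   5   8   9  12  15  17  18  20
  23  26]
-0.075 [-53 -50 -49 -47 -46 -43 -41 -40 -38 -35 -32 -31 -29 -28 -25 -24 -22 -21
 -18 -15 -14 -12 -11  -8  -6  -5  -3   0   3   4   6   7  10  11  13  14
  17  20  21  23  25  28]
-0.07 [-55 -54 -52 -51 -48 -45 -44 -42 -41 -38 -37 -35 -34 -31 -28 -26 -25 -23
 -20 -19 -17 -16 -13 -10  -9  -7  -6  -3  -2   0   1   4   7   9  10  12
  15  16  18  19  22  25  26  28]
-0.065 [-58 -56 -53 -51 -49 -48 -46 -43 -40 -39 -36 -33 -32 -30 -29 -26 -23 -22
 -19 -16 -14 -13 -11  -8  -5  -4  -1   2   3   5   6   9  12  13  16  20
  21  23  24  27]
-0.06 [-55 -52 -45 -37 -34 -27 -20 -17 -10  -8  -7  -4  -2  -1   1   4   7   8
  10  11  14  15  17  18  2
[... 2593 characters left out ...]
77 -76 -73 -70 -69 -67 -66 -63 -62 -60 -59 -56 -53 -51 -50
 -48 -45 -44 -42 -34 -21 -18 -10]
0.05 [-74 -71 -68 -65 -64 -62 -61 -58 -57 -55 -54 -51 -48 -47 -44 -36 -32 -20
 -19 -13 -12  -9]
0.055 [-59 -56 -53 -52 -50 -49 -46 -45 -43 -18 -17 -11 -10  -8]
0.06 [-44 -20 -17 -12  -9]
[[21, -38], [20, -41], [19, -44], [17, -48], [16, -51], [15, -54], [22, -27], [21, -30], [19, -33], [11, -52], [10, -56], [21, -19], [20, -22], [7, -54], [21, -11], [3, -52], [2, -56], [21, 0], [-1, -54], [-5, -52], [-6, -56], [-18, -46], [-20, -41], [-21, -33], [-22, -36], [-12, -3], [-21, -25], [-22, -29], [-10, 11], [-11, 8], [-12, 5], [-14, 2], [-22, -17], [-23, -21], [-21, -6], [-22, -10], [-24, -13], [-23, -2]]
```

Measured so far:

| Item | Value |
|---|---|
| Distance between the two grips | 90.1 mm (given 90) |
| Hitch pin | (0.488, -0.311) |
| Loop yaw | about -90° |
| Shaft yaw | about -89.5° |
| Shaft axis | x ≈ 0.4645 |
| Hub face | y ≈ 0.245 |

To push the hub, I'll bring the fingers down either side of the shaft.

Request:
{"op": "carry_out", "data": {
  "moves": [
    [46,10,30,20,6],
    [46,13,34,20,6],
    [46,13,34,20,6],
    [46,13,34,20,6],
    [46,13,34,15,6],
    [46,13,34,10,6],
    [46,13,36,0,6],
    [46,13,36,0,6],
    [46,13,36,0,6],
    [46,13,36,0,6],
    [46,13,36,0,6],
    [46,13,36,0,4]
  ]
}}

```text
time_s: 1.1
ee_pos: [0.3481, -0.0963, 0.3363]
tool_rot: [-1.571, -0.0, 0.019]
wrist_force: [1.5, -0.2, 0.4]
finger_gap: 0.0457
```

Request:
{"op": "carry_out", "data": {
  "moves": [
    [46,14,37,0,0],
    [46,14,37,0,0],
    [46,14,37,0,0],
    [46,14,37,0,0],
    [46,14,37,0,0],
    [46,14,37,0,0],
    [46,14,37,0,0],
    [46,14,30,0,0],
    [46,0,0,0,0]
  ]
}}

```text
time_s: 1.85
ee_pos: [0.4616, 0.1952, 0.3347]
tool_rot: [-1.57, 0.002, 0.018]
wrist_force: [-0.8, -0.4, 0.3]
finger_gap: 0.0462
```

Request:
{"op": "carry_out", "data": {
  "moves": [
    [46,3,0,-30,-0.5],
    [46,0,0,-35,0],
    [46,0,0,-35,0],
    [46,0,0,-30,0],
    [46,0,0,-20,0],
    [46,0,0,-10,0],
    [46,0,0,0,0]
  ]
}}

```text
time_s: 2.43
ee_pos: [0.4621, 0.1904, 0.1744]
tool_rot: [-1.572, 0.004, 0.005]
wrist_force: [-0.9, -0.1, 1.0]
finger_gap: 0.0456
```

```bash
python3 - <<'E'
from h import *
snap("scene","s1");snap("top","t1")
s=cv2.imread("pics/s1_raw.png");t=cv2.imread("pics/t1_raw.png")
def c(im,x,y,w,h): return cv2.resize(im[y:y+h,x:x+w],(400,400),interpolation=cv2.INTER_CUBIC)
cv2.imwrite("pics/m3.png",np.hstack([c(s,210,220,80,80),c(t,225,215,60,60)]))
st=get_state();print(st["ee_pos"],st["wrist_force"])
print(proj("scene",st["ee_pos"]),proj("top",st["ee_pos"]))
E
```

```text
[0.46359017 0.19074473 0.17713302] [ 0.55250208 -0.64192127  0.18614422]
[268.75639608 253.38781909] [273.51626173 239.80893385]
```

View pics/m3.png

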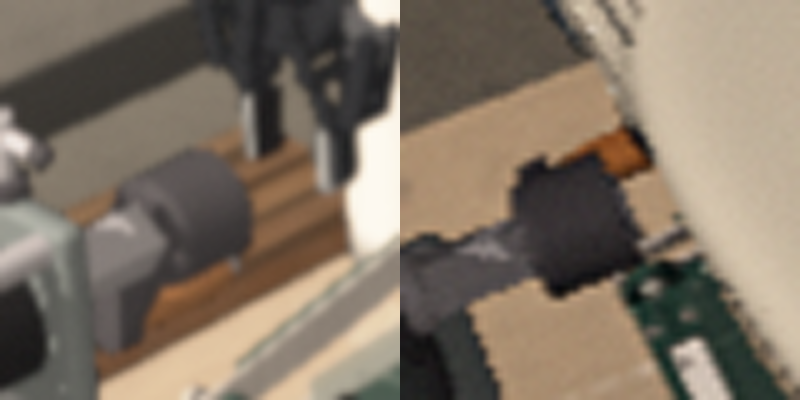

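The finger tips appear at about (263,251) and (277,258) in the scene view, on either side of the shaft line as predicted. Next I'll push along +y until the force rises.

Request:
{"op": "carry_out", "data": {
  "moves": [
    [46,1,12,0,0],
    [46,0,12,0,0],
    [46,0,12,0,0],
    [46,0,8,0,0],
    [46,0,6,0,0],
    [46,0,6,0,0],
    [46,0,6,0,0],
    [46,0,6,0,0],
    [46,0,6,0,0],
    [46,0,4,0,0]
  ]
}}

```text
time_s: 3.37
ee_pos: [0.464, 0.2694, 0.1762]
tool_rot: [-1.571, 0.0, 0.005]
wrist_force: [-1.5, -4.3, 3.8]
finger_gap: 0.0459
```

Request:
{"op": "carry_out", "data": {
  "moves": [
    [46,0,4,0,0],
    [46,0,4,0,0],
    [46,0,2,0,0],
    [46,0,2,0,0]
  ]
}}

```text
time_s: 3.7
ee_pos: [0.464, 0.281, 0.1762]
tool_rot: [-1.571, 0.0, 0.005]
wrist_force: [-1.9, -4.3, 2.3]
finger_gap: 0.046
```

Request:
{"op": "carry_out", "data": {
  "moves": [
    [46,0,2,0,0],
    [46,0,2,0,0],
    [46,0,2,0,0]
  ]
}}

```text
time_s: 3.95
ee_pos: [0.464, 0.2851, 0.1762]
tool_rot: [-1.575, 0.0, 0.004]
wrist_force: [-2.8, -23.3, 7.0]
finger_gap: 0.0463
```

The force rose to 23 N with the finger front at y ≈ 0.296, so the crank is home. Next I'll back off, rise, and go to the pin block while turning the jaws by 90°.

Request:
{"op": "carry_out", "data": {
  "moves": [
    [46,0,-3,0,0],
    [46,0,-20,0,0],
    [46,0,-35,0,0],
    [46,0,-35,0,0],
    [46,0,-15,30,0],
    [46,0,-10,38,0],
    [46,0,-10,38,0],
    [46,0,-15,36,5],
    [46,0,-30,20,7],
    [46,0,-38,0,7],
    [46,0,-38,0,7],
    [46,0,-38,0,7]
  ]
}}

```text
time_s: 4.95
ee_pos: [0.4651, 0.0108, 0.3386]
tool_rot: [-1.571, -0.003, 0.548]
wrist_force: [1.9, 0.2, -0.3]
finger_gap: 0.0462
```

Request:
{"op": "carry_out", "data": {
  "moves": [
    [46,2,-36,0,7],
    [46,2,-36,0,7],
    [46,2,-36,0,7],
    [46,2,-36,0,7],
    [46,3,-36,0,7],
    [46,3,-36,0,7],
    [46,3,-36,0,7],
    [46,3,-36,0,7],
    [46,2,-18,0,0],
    [46,0,0,0,0]
  ]
}}

```text
time_s: 5.78
ee_pos: [0.4871, -0.2891, 0.3365]
tool_rot: [-1.571, -0.001, 1.487]
wrist_force: [0.0, -0.4, -0.9]
finger_gap: 0.0462
```

```bash
python3 - <<'E'
from h import *
snap("scene","s2");snap("top","t2")
s=cv2.imread("pics/s2_raw.png");t=cv2.imread("pics/t2_raw.png")
def c(im,x,y,w,h): return cv2.resize(im[y:y+h,x:x+w],(400,300),interpolation=cv2.INTER_CUBIC)
cv2.imwrite("pics/m4.png",np.vstack([np.hstack([c(s,220,235,60,45),c(t,225,222,60,45)]),np.hstack([c(s,330,180,80,60),c(t,375,165,60,45)])]))
print(get_state()["ee_pos"],get_state()["tool_rot"])
E
```

```text
[ 0.48680062 -0.28580617  0.33751905] [-1.57097021e+00 -1.12841945e-03  1.48760380e+00]
```

View pics/m4.png

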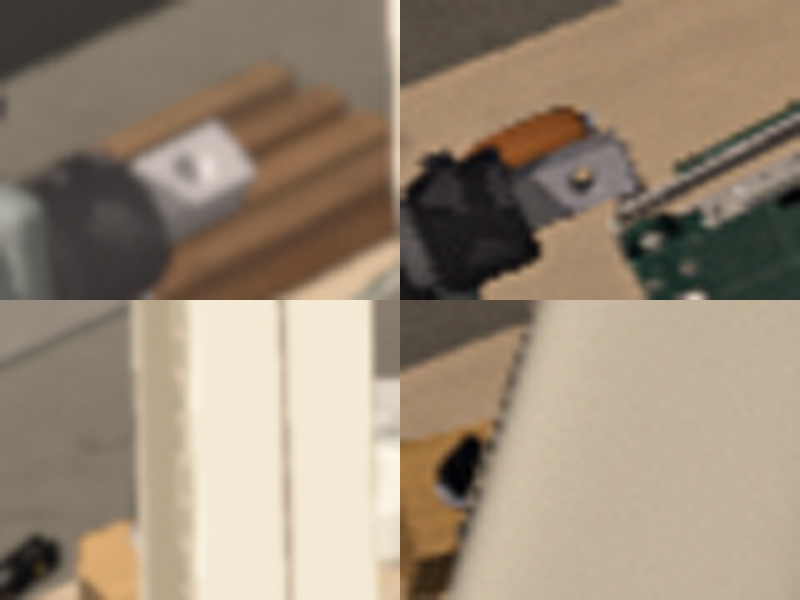

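The crank is home and the hole is visible at about (248.5,259.6) in the scene view and (251.9,248.6) in the top view. The end edge of the mouth's flat shows in both views too. Next I'll triangulate them.

```bash
python3 - <<'E'
from h import *
def S(u,v): return (220+(u+.5)/6.667-.5, 235+(v+.5)/6.667-.5)
def T(u,v): return (225+(u-400+.5)/6.667-.5, 222+(v+.5)/6.667-.5)
for nm,a,b in[("hole",S(193,167),T(582,180)),("far corner",S(215,120),T(622,135)),("near corner",S(255,170),T(638,185))]:
    p,e=tri(a,b);print(nm,p.round(4),round(e,4))
# single-view hole positions for given lean: centre line of flat from axis
for lean in (21,29,37):
    z=.18+.013*np.cos(np.radians(lean)); print(lean,z.round(4),onz("scene",S(193,167),z).round(4),onz("top",T(582,180),z).round(4),"axis x from top:",onz("top",T(582,180),z)[0]+.013*np.sin(np.radians(lean)))
E
```

```text
hole [0.4588 0.2636 0.1922] 0.0011
far corner [0.4716 0.2392 0.1968] 0.0014
near corner [0.449  0.2409 0.1848] 0.0006
21 0.1921 [0.4583 0.2633 0.1921] [0.4593 0.264  0.1921] axis x from top: 0.4639154275309929
29 0.1914 [0.4594 0.2625 0.1914] [0.4595 0.264  0.1914] axis x from top: 0.46577288028344704
37 0.1904 [0.4607 0.2614 0.1904] [0.4597 0.2641 0.1904] axis x from top: 0.46756936543228395
```

The hole mouth is at (0.459, 0.2635, 0.192). The flat measures 25.6 mm across, and the lean is about 28°. The tool always points down, so I'll grip the pin along the loop direction and tip it in the jaws against the block's far edge. First, descend on the pin.

Request:
{"op": "carry_out", "data": {
  "moves": [
    [40,1,-12,-30,4.8],
    [40,0,-13,-35,0],
    [40,0,0,-40,0],
    [40,0,0,-40,0],
    [40,0,0,-30,0],
    [40,0,0,0,0],
    [40,0,0,0,0]
  ]
}}

```text
time_s: 6.47
ee_pos: [0.4874, -0.3088, 0.1633]
tool_rot: [-1.57, -0.001, 1.574]
wrist_force: [-0.3, -0.1, 0.8]
finger_gap: 0.0406
```

```bash
python3 - <<'E'
from h import *
snap("scene","s3");snap("top","t3")
s=cv2.imread("pics/s3_raw.png");t=cv2.imread("pics/t3_raw.png")
def c(im,x,y,w,h): return cv2.resize(im[y:y+h,x:x+w],(400,300),interpolation=cv2.INTER_CUBIC)
cv2.imwrite("pics/m5.png",np.hstack([c(s,320,170,120,90),c(t,370,150,80,60)]))
print(get_state()["ee_pos"])
E
```

```text
[ 0.48861014 -0.31037846  0.1657707 ]
```

View pics/m5.png

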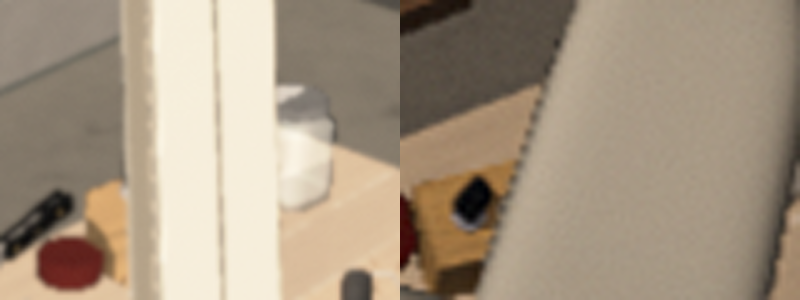

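Both views of the pin are blocked by the arm. I'll go by the measurement and watch the force.

Request:
{"op": "carry_out", "data": {
  "moves": [
    [40,0,0,-20,0],
    [40,0,0,-15,0],
    [40,0,0,-12,0],
    [40,0,0,-12,0],
    [40,0,0,-8,0],
    [40,0,0,-3,0],
    [40,0,0,0,0]
  ]
}}

```text
time_s: 7.15
ee_pos: [0.4879, -0.3106, 0.0939]
tool_rot: [-1.572, 0.001, 1.574]
wrist_force: [0.7, -0.4, -0.4]
finger_gap: 0.0403
```

Request:
{"op": "carry_out", "data": {
  "moves": [
    [0,0,0,0,0],
    [0,0,0,0,0],
    [0,0,0,0,0],
    [0,0,0,0,0],
    [0,0,0,0,0],
    [0,0,0,0,0]
  ],
  "force": 40
}}

```text
time_s: 7.65
ee_pos: [0.488, -0.3107, 0.0944]
tool_rot: [-1.572, 0.001, 1.573]
wrist_force: [-0.9, 1.1, 6.7]
finger_gap: 0.0196
```

The gap is 19.6 mm, so the grip is between the pads. Next: lift, move to the far side of the block, lower, and tip the pin against the edge.

Request:
{"op": "carry_out", "data": {
  "moves": [
    [0,0,0,5,0],
    [0,0,0,15,0],
    [0,0,0,20,0],
    [0,0,0,20,0],
    [0,0,0,20,0],
    [0,0,0,18,0],
    [0,20,0,0,0],
    [0,25,0,0,0],
    [0,12,0,0,0],
    [0,0,0,0,0],
    [0,0,0,0,0]
  ]
}}

```text
time_s: 8.57
ee_pos: [0.5444, -0.3102, 0.1908]
tool_rot: [-1.57, -0.001, 1.574]
wrist_force: [0.3, -0.8, -2.5]
finger_gap: 0.0194
```

```bash
python3 - <<'E'
from h import *
snap("scene","s4");snap("top","t4")
s=cv2.imread("pics/s4_raw.png");t=cv2.imread("pics/t4_raw.png")
st=get_state();p=st["ee_pos"];print(p,st["wrist_force"],st["finger_gap"])
for z in(.02,-.09):print(proj("scene",p+[0,0,z]),proj("top",p+[0,0,z]))
def c(im,x,y,w,h): return cv2.resize(im[y:y+h,x:x+w],(400,300),interpolation=cv2.INTER_CUBIC)
cv2.imwrite("pics/m6.png",np.hstack([c(s,320,150,120,90),c(t,370,150,80,60)]))
E
```

```text
[ 0.54373723 -0.31026771  0.1910524 ] [-0.38355145 -0.26330783 -2.17510746] 0.019864271610630698
[367.9843822  176.47844345] [406.91359854 157.48250354]
[366.94934732 208.14989715] [402.13911644 170.25815345]
```

The weight on the wrist shows the pin is held. Next I'll lower it beside the block and tip it.

Request:
{"op": "carry_out", "data": {
  "moves": [
    [0,0,0,-20,0],
    [0,0,0,-25,0],
    [0,0,0,-15,0],
    [0,0,0,-7,0],
    [0,-8,0,0,0],
    [0,-8,0,0,0],
    [0,-6,0,0,0],
    [0,-5,0,0,0],
    [0,0,0,0,0]
  ]
}}

```text
time_s: 9.42
ee_pos: [0.5173, -0.3108, 0.1257]
tool_rot: [-1.573, 0.001, 1.573]
wrist_force: [3.6, 0.2, -0.6]
finger_gap: 0.0195
```

Request:
{"op": "carry_out", "data": {
  "moves": [
    [0,-5,0,0,0],
    [0,-5,0,0,0],
    [0,-5,0,0,0],
    [0,-5,0,0,0],
    [0,-5,0,0,0],
    [0,-4,0,0,0],
    [0,0,0,0,0]
  ]
}}

```text
time_s: 10.0
ee_pos: [0.4887, -0.3109, 0.1253]
tool_rot: [-1.573, 0.002, 1.573]
wrist_force: [2.4, 0.2, 2.3]
finger_gap: 0.0197
```

Request:
{"op": "carry_out", "data": {
  "moves": [
    [0,6,0,3,0],
    [0,4,0,20,0],
    [0,0,0,35,0],
    [0,0,0,38,0],
    [0,0,0,38,0],
    [0,0,0,38,0],
    [0,0,0,38,0],
    [0,-15,20,20,0],
    [0,-15,36,0,0],
    [0,-15,36,0,0],
    [0,-15,36,0,0],
    [0,0,38,0,0]
  ]
}}

```text
time_s: 11.0
ee_pos: [0.436, -0.143, 0.3548]
tool_rot: [-1.57, 0.001, 1.572]
wrist_force: [0.5, -0.5, -0.8]
finger_gap: 0.0192
```

Request:
{"op": "carry_out", "data": {
  "moves": [
    [0,-3,38,0,0],
    [0,-3,38,0,0],
    [0,-3,38,0,0],
    [0,-3,38,0,0],
    [0,-3,38,0,0],
    [0,-3,38,0,0],
    [0,-3,38,0,0],
    [0,-3,38,0,0],
    [0,-3,38,0,0],
    [0,-3,38,0,0],
    [0,0,20,0,0],
    [0,0,0,0,0]
  ]
}}

```text
time_s: 12.0
ee_pos: [0.4077, 0.259, 0.3538]
tool_rot: [-1.569, 0.0, 1.577]
wrist_force: [-0.4, 0.3, -0.9]
finger_gap: 0.0193
```

Request:
{"op": "carry_out", "data": {
  "moves": [
    [0,-5,4,-20,0],
    [0,0,0,-20,0],
    [0,0,0,-8,0],
    [0,0,0,0,0],
    [0,0,0,0,0]
  ]
}}

```text
time_s: 12.42
ee_pos: [0.4035, 0.2592, 0.3066]
tool_rot: [-1.57, 0.0, 1.573]
wrist_force: [0.3, -0.0, -0.9]
finger_gap: 0.0192
```

```bash
python3 - <<'E'
from h import *
snap("scene","s5");snap("top","t5")
s=cv2.imread("pics/s5_raw.png");t=cv2.imread("pics/t5_raw.png")
st=get_state();p=st["ee_pos"];print(p,st["wrist_force"],st["finger_gap"],st["tool_rot"])
for n in("scene","top"): print(n,[proj(n,q).round(1).tolist() for q in(p+[0,0,.019],p+[.049,0,.019-.0925],[.459,.2635,.1917])])
def c(im,x,y,w,h): return cv2.resize(im[y:y+h,x:x+w],(400,400),interpolation=cv2.INTER_CUBIC)
cv2.imwrite("pics/m7.png",np.hstack([c(s,205,200,80,80),c(t,220,210,80,80)]))
E
```

```text
[0.40393029 0.25941072 0.3072438 ] [ 0.03357669 -0.01296537 -1.3923833 ] 0.019468794734566357 [-1.57208201e+00 -3.45693565e-04  1.57278532e+00]
scene [[261.8, 217.1], [250.2, 245.1], [248.3, 259.7]]
top [[254.4, 254.0], [252.3, 246.6], [252.1, 248.6]]
```

View pics/m7.png

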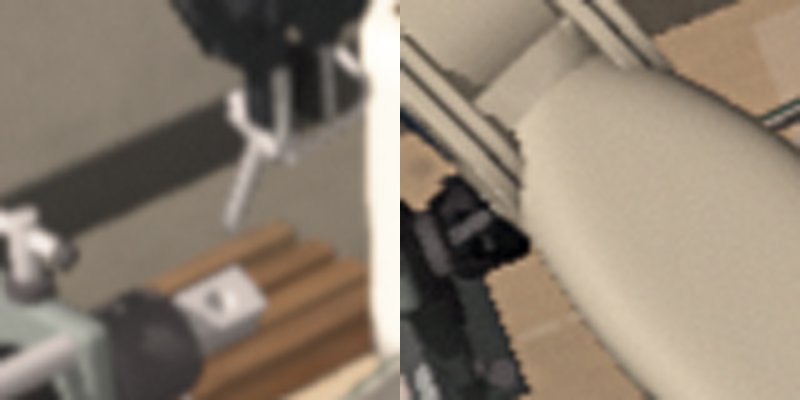

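The scene view shows the pin tilted in the jaws. Its tip is at about (251,244.6), predicted (250.2,245.1), and the hole is at about (248.3,259.5). Next I'll work out the tilt from where the tip's ray meets the jaw plane.

```bash
python3 - <<'E'
from h import *
s=cv2.imread("pics/s5_raw.png")
p=get_state()["ee_pos"]; g=p+[0,0,.019]
for uv in[(250.9,244.6),(251.2,245.2),(250.9,244.0)]:
    q=onz("scene",uv,p[1],1); d=q-g; print(uv,q.round(4),"len",np.linalg.norm(d).round(4),"tilt",np.degrees(np.arctan2(d[0],-d[2])).round(1))
a=cv2.cvtColor(s,cv2.COLOR_BGR2GRAY).astype(int)
for v in range(229,248): print(v,a[v,244:266])
E
```

```text
(250.9, 244.6) [0.45   0.2594 0.2362] len 0.1012 tilt 27.1
(251.2, 245.2) [0.449  0.2594 0.2349] len 0.1019 tilt 26.2
(250.9, 244.0) [0.4498 0.2594 0.2379] len 0.0996 tilt 27.4
229 [ 54  55  56  56  55  55  55  55  57  82 139 188 194 200 212 205 169 139
 131 127 124 127]
230 [ 56  55  55  56  55  54  55  56  64  99 153 185 178 174 188 188 160 137
 139 139 131 127]
231 [ 55  55  53  55  55  55  57  62  79 127 173 181 160 146 152 151 133 132
 146 151 136 129]
232 [ 55  55  54  54  57  62  69  78 102 150 185 176 146 128 127 122 116 125
 139 147 135 127]
233 [ 55  55  58  62  71  84  97 108 128 164 185 166 134 118 123 123 122 125
 129 133 128 127]
234 [ 56  62  70  84  99 113 121 129 148 178 179 153 126 118 123 125 125 126
 126 127 126 126]
235 [ 71  85  98 112 122 126 129 134 158 185 174 142 121 123 126 125 126 126
 127 127 126 126]
236 [ 97 110 122 126 128 129 130 138 162 182 163 131 116 122 126 126 127 127
 127 126 126 126]
237 [119 125 127 129 129 129 132 149 175 177 151 124 117 124 126 126 127 127
 126 127 125 125]
238 [127 127 129 128 129 127 133 156 183 170 140 121 123 126 127 127
[... 181 characters left out ...]
7 127 127 125 126
 126 127 127 128]
241 [129 129 128 128 129 134 156 181 167 137 120 124 126 126 126 126 126 126
 128 128 128 128]
242 [127 128 127 127 129 137 159 176 157 129 118 124 127 124 125 125 126 126
 127 128 128 128]
243 [126 126 126 126 128 140 159 168 147 126 123 126 126 125 125 125 123 123
 125 126 127 127]
244 [127 127 126 126 127 136 153 155 137 123 124 125 124 123 124 123 121 120
 121 122 123 125]
245 [127 128 126 125 126 127 137 141 129 124 120 120 121 120 123 123 122 122
 119 114 120 124]
246 [128 126 125 124 124 123 123 127 123 119 119 117 119 120 122 122 122 117
 110 107 112 121]
247 [127 127 125 125 124 123 121 122 121 118 119 119 120 122 120 117 113 104
  97  94 106 117]
```

Request:
{"op": "carry_out", "data": {
  "moves": [
    [0,-7,2,0,0],
    [0,-6.5,2,0,0],
    [0,4.6,0,-9,0],
    [0,4.6,0,-9,0],
    [0,4.6,0,-9,0],
    [0,4.6,0,-8.5,0],
    [0,0,0,0,0],
    [0,0,0,0,0]
  ]
}}

```text
time_s: 13.18
ee_pos: [0.4085, 0.2634, 0.2697]
tool_rot: [-1.569, 0.001, 1.573]
wrist_force: [0.8, -0.4, -1.4]
finger_gap: 0.0191
```

```bash
python3 - <<'E'
from h import *
snap("scene","s6");snap("top","t6")
s=cv2.imread("pics/s6_raw.png");t=cv2.imread("pics/t6_raw.png")
st=get_state();p=st["ee_pos"];print(p,st["wrist_force"],st["finger_gap"],st["tool_rot"])
def c(im,x,y,w,h): return cv2.resize(im[y:y+h,x:x+w],(400,400),interpolation=cv2.INTER_CUBIC)
cv2.imwrite("pics/m8.png",np.hstack([c(s,225,225,50,50),c(t,220,215,60,60)]))
E
```

```text
[0.40848515 0.26356218 0.27065541] [-0.42782536  0.43416487 -1.86453834] 0.019410647070903078 [-1.57063347e+00  7.82013436e-05  1.57316664e+00]
```

View pics/m8.png

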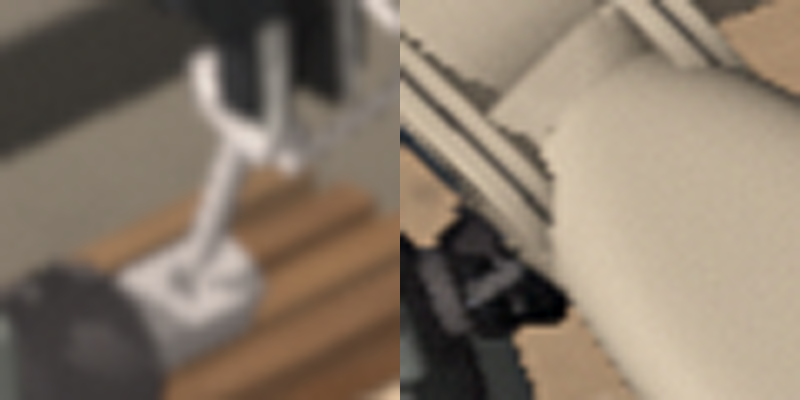

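The tip hovers at about (249.5,258.5), just over the hole at about (248.3,259.5), so at most about 2 mm off. Next I'll advance along the hole axis in small steps and watch the force.

Request:
{"op": "carry_out", "data": {
  "moves": [
    [0,1.9,1,-3.5,0],
    [0,1.9,0,-3.5,0],
    [0,1.9,0,-3.5,0],
    [0,1.9,0,-3.5,0],
    [0,0,0,0,0]
  ]
}}

```text
time_s: 13.7
ee_pos: [0.4158, 0.2644, 0.2555]
tool_rot: [-1.569, 0.001, 1.573]
wrist_force: [-0.6, -1.0, -2.9]
finger_gap: 0.0194
```

Request:
{"op": "carry_out", "data": {
  "moves": [
    [0,1.9,0,-3.5,0],
    [0,1.9,0,-3.5,0],
    [0,1.9,0,-3.5,0],
    [0,0,0,0,0]
  ]
}}

```text
time_s: 14.03
ee_pos: [0.4214, 0.2644, 0.245]
tool_rot: [-1.569, 0.001, 1.573]
wrist_force: [-2.5, -2.4, -5.2]
finger_gap: 0.0195
```

Request:
{"op": "carry_out", "data": {
  "moves": [
    [0,1.5,-0.5,-3.5,0],
    [0,1.7,-0.5,-3.5,0],
    [0,1.9,0,-3.5,0],
    [0,0,0,0,0]
  ]
}}

```text
time_s: 14.37
ee_pos: [0.4264, 0.2638, 0.2349]
tool_rot: [-1.569, -0.0, 1.574]
wrist_force: [-3.1, 0.6, -6.8]
finger_gap: 0.0199
```

Request:
{"op": "carry_out", "data": {
  "moves": [
    [0,1.4,0,-3.8,0],
    [0,1.6,0,-3.8,0],
    [0,1.8,0,-3.8,0],
    [0,1.8,0,-3.6,0],
    [0,0,0,0,0]
  ]
}}

```text
time_s: 14.78
ee_pos: [0.433, 0.2638, 0.2201]
tool_rot: [-1.57, -0.0, 1.574]
wrist_force: [-4.4, 1.1, -5.2]
finger_gap: 0.0199
```

Request:
{"op": "carry_out", "data": {
  "moves": [
    [0,1.6,0,-3.7,0],
    [0,1.7,0,-3.6,0],
    [0,1.8,0,-3.5,0],
    [0,0.9,0,-1.8,0],
    [0,0,0,0,0]
  ]
}}

```text
time_s: 15.2
ee_pos: [0.4387, 0.2638, 0.2076]
tool_rot: [-1.569, -0.0, 1.574]
wrist_force: [-6.5, -0.4, -4.0]
finger_gap: 0.0194
```

Request:
{"op": "carry_out", "data": {
  "moves": [
    [0,0.5,0,-1.8,0],
    [0,0.8,0,-1.8,0],
    [0,0.8,0,-1.8,0],
    [0,0,0,0,0]
  ]
}}

```text
time_s: 15.53
ee_pos: [0.4398, 0.2639, 0.2048]
tool_rot: [-1.571, -0.001, 1.574]
wrist_force: [-19.7, -3.4, 20.9]
finger_gap: 0.0194
```

There's about 28 N along the pin's axis, so the head is on the shaft. Next I'll ease off, open and look.

Request:
{"op": "carry_out", "data": {
  "moves": [
    [0,-0.5,0,1,0],
    [0,0,0,0,0],
    [30,0,0,0,0],
    [38,0,0,0,0],
    [38,0,0,0,0],
    [38,0,0,0,0]
  ]
}}

```text
time_s: 16.03
ee_pos: [0.4416, 0.2637, 0.2037]
tool_rot: [-1.572, -0.0, 1.573]
wrist_force: [-0.1, -0.4, -0.7]
finger_gap: 0.0378
```

Request:
{"op": "carry_out", "data": {
  "moves": [
    [38,0,0,8,0],
    [38,0,0,20,0],
    [38,0,0,35,0],
    [38,0,0,35,0],
    [38,-20,0,30,0],
    [38,-35,0,0,0],
    [38,-35,0,0,0],
    [38,0,0,0,0]
  ]
}}

```text
time_s: 16.7
ee_pos: [0.3467, 0.2633, 0.3338]
tool_rot: [-1.572, -0.001, 1.575]
wrist_force: [0.9, -0.0, 2.3]
finger_gap: 0.0378
```

```bash
python3 - <<'E'
from h import *
snap("scene","s7");snap("top","t7")
s=cv2.imread("pics/s7_raw.png");t=cv2.imread("pics/t7_raw.png")
st=get_state();p=st["ee_pos"];print(st["time_s"],p,st["wrist_force"],st["finger_gap"])
M=np.array([.459,.2635,.1917]);zp=np.array([-.466,0,.885])
def bar(q): return M+np.array([0,-1,0])*.054*np.sin(1.9-q)+zp*(.005-.054*np.cos(1.9-q))
for q in(0,.6):print(q,bar(q).round(4),proj("scene",bar(q)).round(1),proj("top",bar(q)).round(1))
print("gripmid",proj("scene",M+.032*zp),proj("top",M+.032*zp))
def c(im,x,y,w,h): return cv2.resize(im[y:y+h,x:x+w],(400,400),interpolation=cv2.INTER_CUBIC)
cv2.imwrite("pics/m9.png",np.hstack([c(s,220,220,60,60),c(t,225,215,60,60)]))
E
```

```text
16.8 [0.35021256 0.2637285  0.33287834] [-0.26437718 -0.40751244  0.36341919] 0.03791384031792874
0 [0.4485 0.2124 0.2116] [265.9 246.6] [267.8 243.9]
0.6 [0.4634 0.2115 0.1833] [262.7 254.3] [267.3 241.8]
gripmid [251.6407584  251.78364123] [252.65720798 250.74843844]
```

View pics/m9.png

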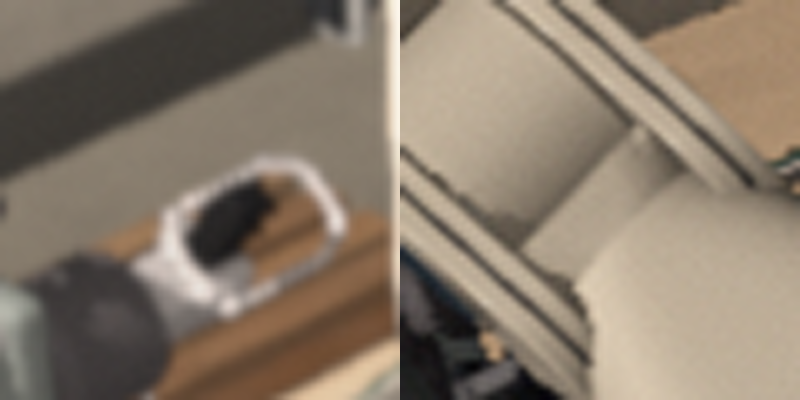

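The pin stands in the hole with its loop open around (255,250). The grip centre looks 2 to 3 px off the prediction, so I'll check that in numbers before pressing the loop.

```bash
python3 - <<'E'
from h import *
s=cv2.imread("pics/s7_raw.png")
M=np.array([.459,.2635,.1917])
hsv=cv2.cvtColor(s,cv2.COLOR_BGR2HSV);m=np.zeros(s.shape[:2],np.uint8);m[242:262,245:265]=(hsv[242:262,245:265,2]<70)*255
v,u=np.nonzero(m);print("black n",len(u),u.mean(),v.mean());
c=np.cov(np.c_[u,v].T);w,V=np.linalg.eigh(c);print("axis",V[:,1],4*np.sqrt(w[1]),4*np.sqrt(w[0]))
for y in range(244,262):print(y,hsv[y,245:263,2])
for lean in(24,28,32):
  a=np.radians(lean);zp=np.array([-np.sin(a),0,np.cos(a)]);yp=np.array([np.cos(a),0,np.sin(a)]);xp=np.array([0,-1,0])
  P=lambda x,y,z:proj("scene",M+(x*xp+y*yp+z*zp)/1000).round(1).tolist()
  print(lean,"grip",P(0,0,10),P(0,0,32),P(0,0,54),"hinge",P(0,-21,5),P(0,21,5),"bar",P(51,-10,22.5),P(51,10,22.5))
E
```

```text
black n 90 254.15555555555557 253.13333333333333
axis [-0.71106251  0.7031288 ] 14.644885336057953 7.968680431903362
244 [135 135 135 135 135 134 133 134 135 136 140 147 159 179 186 185 183 185]
245 [137 135 134 134 133 134 133 134 138 144 154 167 169 176 178 183 183 181]
246 [135 134 134 133 133 135 137 143 149 159 153 160 143 128 138 153 154 146]
247 [136 135 134 135 141 147 154 161 150 145 118 102  81  73  99 125 126 119]
248 [136 137 144 155 165 175 167 157 119  91  64  49  40  42  70  98 106 106]
249 [137 147 173 198 194 184 146 110  73  51  39  34  32  32  44  67  89 104]
250 [152 166 197 213 187 146  97  61  47  44  41  35  32  29  31  46  81 113]
251 [187 188 190 183 147  95  56  43  40  42  40  35  29  28  38  57  91 123]
252 [215 198 175 157 119  67  43  41  41  40  37  30  26  34  62  93 115 132]
253 [218 199 169 140  92  52  41  41  40  38  34  29  26  42  85 122 134 135]
254 [221 202 158 109  64  44  39  40  37  36  29  29  38  59  95 127 131 123]
255 [227 211 145  78  46  39  41  38  35  32  28  42  68  91 105 117 114 108]
256 [228 219 153  78  42  39  38  38  33  28  34  61  92 108 107 105 105 111]
257 [229 224 185 107  49  40  36  35  29  32  47  75  98 103 103 107 116 128]
258 [223 225 209 143  74  46  38  35  42  59  79  96 102 106 115 127 135 146]
259 [206 219 219 185 127  72  53  61  79 100 114 121 120 124 134 144 148 149]
260 [203 215 227 220 185 131  99 104 114 126 131 132 132 137 147 149 146 140]
261 [199 206 221 226 222 194 159 142 140 139 135 131 132 141 152 156 145 133]
24 grip [249.2, 257.1] [251.1, 251.2] [253.1, 245.2] hinge [254.1, 264.1] [243.4, 252.8] bar [268.1, 248.9] [263.0, 243.6]
28 grip [249.3, 257.3] [251.7, 251.8] [254.1, 246.3] hinge [254.1, 264.5] [243.6, 252.5] bar [268.4, 249.5] [263.4, 243.9]
32 grip [249.5, 257.5] [252.2, 252.5] [255.0, 247.4] hinge [254.0, 265.0] [243.9, 252.3] bar [268.7, 250.1] [263.9, 244.2]
```

The black blob's centre (254.2,253.1) disagrees with the predicted (251.7,251.8). I'll clear the arm so both cameras see the pin, and check it properly.

Request:
{"op": "carry_out", "data": {
  "moves": [
    [0,0,-38,0,0],
    [0,2,-38,0,0],
    [0,2,-38,0,0],
    [0,2,-38,0,0],
    [0,2,-38,0,0],
    [0,2,-38,0,0],
    [0,2,-38,0,0],
    [0,0,0,0,0]
  ]
}}

```text
time_s: 17.47
ee_pos: [0.3642, -0.0086, 0.3314]
tool_rot: [-1.57, 0.002, 1.566]
wrist_force: [0.4, 0.9, 0.3]
finger_gap: -0.0002
```

```bash
python3 - <<'E'
from h import *
snap("scene","s8");snap("top","t8")
s=cv2.imread("pics/s8_raw.png");t=cv2.imread("pics/t8_raw.png")
M=np.array([.459,.2635,.1917]);a=np.radians(28);zp=np.array([-np.sin(a),0,np.cos(a)]);yp=np.array([np.cos(a),0,np.sin(a)]);xp=np.array([0,-1,0])
pts=[(0,0,10),(0,0,54),(0,-21,5),(0,21,5),(51,-10,22.5),(51,10,22.5)]
out=[]
for im,n,x,y in((s,"scene",232,236),(t,"top",237,228)):
    k=10;o=cv2.resize(im[y:y+40,x:x+40],None,fx=k,fy=k,interpolation=cv2.INTER_CUBIC)
    for i,p in enumerate(pts):
        u=(proj(n,M+(p[0]*xp+p[1]*yp+p[2]*zp)/1000)-[x,y]+.5)*k
        cv2.circle(o,tuple(int(q) for q in u),3,(0,0,255) if i<2 else (255,0,0) if i<4 else (0,255,0),-1)
    out.append(o)
cv2.imwrite("pics/m10.png",np.hstack(out))
E
```

```text
(no output)
```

View pics/m10.png

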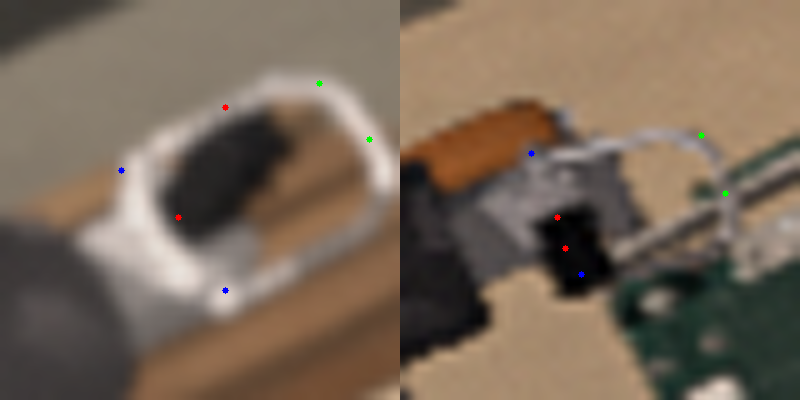

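```bash
python3 - <<'E'
from h import *
M=np.array([.459,.2635,.1917])
def blob(n,f,x0,y0,x1,y1,th):
    g=cv2.imread(f"pics/{f}_raw.png").max(2);m=np.zeros_like(g);m[y0:y1,x0:x1]=(g[y0:y1,x0:x1]<th)
    k,l,st,c=cv2.connectedComponentsWithStats(m);i=1+np.argmax(st[1:,4]);v,u=np.nonzero(l==i);w,V=np.linalg.eigh(np.cov(np.c_[u,v].T));return c[i],st[i],V[:,1].round(2)
for th in(50,60,70):
    a=blob("scene","s8",246,244,266,264,th);b=blob("top","t8",249,246,260,260,th)
    p,e=tri(a[0],b[0]);d=p-M;print(th,a[0].round(1),a[1],a[2],b[0].round(1),b[1],b[2],"grip",p.round(4),"gap",e.round(4),"d",(d*1000).round(1),np.linalg.norm(d).round(4),"lean",np.degrees(np.arctan2(-d[0],d[2])).round(1))
# bar: bright far bar midpoint, by eye s(380,170)->..., top(733,210)
def T(u,v):return(237+(u-400+.5)/10-.5,228+(v+.5)/10-.5)
def S(u,v):return(232+(u+.5)/10-.5,236+(v+.5)/10-.5)
for nm,a,b in[("far corner",S(330,95),T(700,140)),("near corner",S(383,190),T(733,225)),("hinge near/far",S(225,300),T(612,262)),("hinge far",S(128,165),T(552,152))]:
    p,e=tri(a,b);print(nm,p.round(4),e.round(4),((p-M)*1000).round(1))
E
```

```text
50 [254.1 253.1] [249 248  12  11  74] [-0.7   0.71] [254.2 252.4] [251 248   8   9  49] [0.43 0.9 ] grip [0.4379 0.2611 0.2176] gap 0.0001 d [-21.1  -2.4  25.9] 0.0335 lean 39.1
60 [254.1 253.1] [249 248  12  12  80] [-0.7   0.71] [254.2 252.7] [251 248   8  10  52] [0.34 0.94] grip [0.4372 0.2615 0.218 ] gap 0.0004 d [-21.8  -2.   26.3] 0.0342 lean 39.6
70 [254.2 253.1] [249 248  12  12  90] [-0.71  0.7 ] [254.5 253. ] [250 248  10  12  65] [0.57 0.82] grip [0.4362 0.2613 0.2182] gap 0.0017 d [-22.8  -2.2  26.5] 0.035 lean 40.7
far corner [0.4554 0.2124 0.2138] 0.0028 [ -3.6 -51.1  22.1]
near corner [0.4325 0.2142 0.1956] 0.0012 [-26.5 -49.3   3.9]
hinge near/far [0.443  0.2555 0.1772] 0.0065 [-16.   -8.  -14.5]
hinge far [0.4749 0.2587 0.205 ] 0.0041 [15.9 -4.8 13.3]
```

The second check shows:

- The grip centre is 33.5 mm from the mouth (32 expected), so the pin is seated.
- Both the grip and the bar give a lean of about 37–39°. My first estimate of 28° was low, and the hole let the pin align itself.
- The bar's middle is at about (0.445, 0.2125, 0.207).

Next I'll press it along (0.6, 0, -0.8) with shut fingers.

Request:
{"op": "carry_out", "data": {
  "moves": [
    [0,10,35,0,0],
    [0,12,37,0,0],
    [0,12,37,0,0],
    [0,12,37,0,0],
    [0,12,37,0,0],
    [0,10,36,0,0],
    [0,0,0,-25,0],
    [0,0,0,-25,0],
    [0,0,0,-20,0],
    [0,0,0,-10,0],
    [0,0,0,0,0]
  ]
}}

```text
time_s: 18.48
ee_pos: [0.4298, 0.2177, 0.2497]
tool_rot: [-1.567, 0.001, 1.575]
wrist_force: [-0.1, 0.2, 0.5]
finger_gap: 0.0001
```

Request:
{"op": "carry_out", "data": {
  "moves": [
    [0,4,-8,-8,0],
    [0,0,0,-10,0],
    [0,3,0,-4,0],
    [0,3,0,-4,0],
    [0,3,0,-4,0],
    [0,3,0,-4,0],
    [0,0,0,0,0]
  ]
}}

```text
time_s: 19.07
ee_pos: [0.4474, 0.2085, 0.2169]
tool_rot: [-1.57, 0.0, 1.573]
wrist_force: [0.5, -0.6, 0.5]
finger_gap: -0.0
```

Request:
{"op": "carry_out", "data": {
  "moves": [
    [0,3,0,-4,0],
    [0,3,0,-4,0],
    [0,3,0,-4,0],
    [0,3,0,-4,0],
    [0,0,0,0,0]
  ]
}}

```text
time_s: 19.48
ee_pos: [0.4592, 0.2085, 0.2006]
tool_rot: [-1.57, 0.0, 1.573]
wrist_force: [-1.8, -1.1, 1.6]
finger_gap: 0.0001
```

Request:
{"op": "carry_out", "data": {
  "moves": [
    [0,2.5,0,-4,0],
    [0,2.5,0,-4,0],
    [0,2.5,0,-4,0],
    [0,2.5,0,-4,0],
    [0,0,0,0,0]
  ]
}}

```text
time_s: 19.9
ee_pos: [0.4692, 0.2086, 0.1845]
tool_rot: [-1.57, 0.0, 1.573]
wrist_force: [-0.9, -0.3, 1.1]
finger_gap: 0.0001
```

Request:
{"op": "carry_out", "data": {
  "moves": [
    [0,2,0,-4,0],
    [0,2,0,-4,0],
    [0,2,0,-4,0],
    [0,0,0,0,0]
  ]
}}

```text
time_s: 20.23
ee_pos: [0.475, 0.2085, 0.1727]
tool_rot: [-1.57, 0.0, 1.573]
wrist_force: [-0.0, -0.1, 0.4]
finger_gap: 0.0002
```

```bash
python3 - <<'E'
from h import *
snap("scene","s9")
s=cv2.imread("pics/s9_raw.png");o=cv2.imread("pics/s8_raw.png")
print(get_state()["wrist_force"])
# bright loop pixels of s8 right of the grip, and whether still bright
r=(slice(240,262),slice(262,273))
print("bright before/after",(o[r].min(2)>150).sum(),(s[r].min(2)>150).sum())
g=s.max(2);m=g[244:264,246:266]<60;v,u=np.nonzero(m);print("grip",len(u),u.mean()+246,v.mean()+244)
cv2.imwrite("pics/m11.png",cv2.resize(s[225:285,225:285],(600,600),interpolation=cv2.INTER_CUBIC))
E
```

```text
[ 0.09052211 -0.86988872 -0.07842586]
bright before/after 33 1
grip 128 254.328125 250.9609375
```

The contact force dropped to zero, and the loop is gone from its open position. Next I'll retreat clear and look.

Request:
{"op": "carry_out", "data": {
  "moves": [
    [0,0,-20,0,0],
    [0,0,-25,15,0],
    [0,0,-10,38,0],
    [0,0,-10,38,0],
    [0,-10,-10,38,0],
    [0,-12,-35,20,0],
    [0,-12,-38,0,0],
    [0,-12,-38,0,0],
    [0,-12,-38,0,0],
    [0,0,0,0,0]
  ]
}}

```text
time_s: 21.12
ee_pos: [0.4155, -0.02, 0.323]
tool_rot: [-1.571, 0.002, 1.568]
wrist_force: [1.0, 0.2, 0.3]
finger_gap: -0.0001
```

```bash
python3 - <<'E'
from h import *
snap("scene","s10");snap("top","t10")
s=cv2.imread("pics/s10_raw.png");t=cv2.imread("pics/t10_raw.png")
st=get_state();print(st["time_s"],st["ee_pos"],st["wrist_force"])
M=np.array([.459,.2635,.1917])
def blob(g,x0,y0,x1,y1,th):
    m=np.zeros_like(g);m[y0:y1,x0:x1]=(g[y0:y1,x0:x1]<th);k,l,sx,c=cv2.connectedComponentsWithStats(m);return c[1+np.argmax(sx[1:,4])],sx[1:,4].max()
for th in(50,60):
    a=blob(s.max(2),246,244,266,264,th);b=blob(t.max(2),249,246,260,260,th);p,e=tri(a[0],b[0]);print(a,b,p.round(4),e.round(4),np.linalg.norm(p-M).round(4))
for n,o,c in(("jars/roll top",cv2.imread("pics/t2_raw.png"),t),("scene",cv2.imread("pics/s2_raw.png"),s)):
    d=(cv2.absdiff(o,c).max(2)>40).astype(np.uint8);k,l,sx,ce=cv2.connectedComponentsWithStats(d);print(n,[x.tolist() for x in sx[1:] if x[4]>25])
def c(im,x,y,w,h): return cv2.resize(im[y:y+h,x:x+w],(400,400),interpolation=cv2.INTER_CUBIC)
cv2.imwrite("pics/m12.png",np.hstack([c(s,226,232,50,50),c(t,232,224,50,50)]))
E
```

```text
21.2167 [ 0.41672898 -0.01643001  0.3228188 ] [ 0.78144909 -0.29819491 -0.1403394 ]
(array([252.97435897, 252.34615385]), np.int32(78)) (array([253.53191489, 251.74468085]), np.int32(47)) [0.4404 0.2623 0.2193] 0.0003 0.0333
(array([252.93023256, 252.43023256]), np.int32(86)) (array([253.47058824, 251.90196078]), np.int32(51)) [0.44   0.2627 0.2194] 0.0004 0.0335
jars/roll top [[302, 94, 164, 298, 15795], [249, 243, 11, 14, 82], [470, 249, 11, 9, 66], [451, 260, 10, 7, 44], [438, 277, 5, 22, 66], [400, 287, 14, 31, 105], [376, 312, 28, 10, 145], [368, 323, 56, 54, 1768], [324, 327, 4, 14, 26], [304, 343, 22, 23, 232], [401, 361, 17, 24, 108], [420, 371, 9, 6, 33]]
scene [[312, 0, 102, 107, 4308], [322, 31, 58, 225, 4512], [465, 30, 36, 18, 382], [423, 38, 13, 22, 28], [379, 42, 69, 178, 3851], [413, 59, 23, 24, 348], [451, 65, 58, 31, 990], [438, 70, 20, 11, 101], [433, 82, 6, 75, 221], [386, 104, 19, 219, 2829], [374, 111, 14, 202, 1344], [411, 113, 7, 13, 43], [327, 116, 22, 6, 78], [411, 216, 99, 118, 4858], [361, 230, 63, 143, 2325], [463, 234, 23, 30, 204], [242, 246, 17, 17, 174], [361, 255, 9, 36, 181], [358, 276, 8, 24, 133], [492, 310, 19, 23, 123], [404, 325, 70, 54, 1719], [506, 340, 14, 6, 44]]
```

View pics/m12.png

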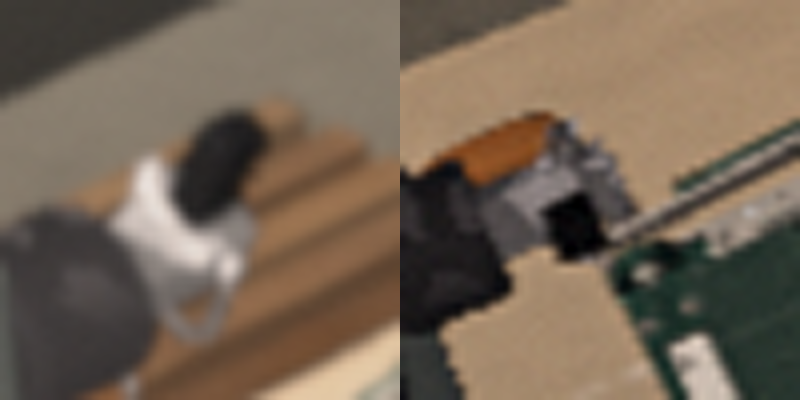

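The picture shows the grip upright on the shaft, and the loop's near wire hanging below the shaft with its lower corner at about (250.6,273.8). I'll compare that with the predicted shut and part-shut positions.

```bash
python3 - <<'E'
from h import *
M=np.array([.459,.2635,.191]);xp=np.array([0,-1,0])
for lean in(30,35):
  a=np.radians(lean);zp=np.array([-np.sin(a),0,np.cos(a)]);yp=np.array([np.cos(a),0,np.sin(a)])
  P=lambda x,y,z:proj("scene",M+(x*xp+y*yp+z*zp)/1000).round(1).tolist()
  print(lean,"grip",P(0,0,32),"hinge",P(0,-21,5),"tip",P(0,0,-70))
  for q in(1.2,1.5,1.65,1.75):
    L=lambda r,y:P(r*np.sin(1.9-q),y,5-r*np.cos(1.9-q))
    print(q,"side@43",L(43,-21),"bar near end",L(54,-10),"bar mid",L(54,0))
E
```

```text
30 grip [252.0, 252.4] hinge [254.0, 265.0] tip [240.7, 275.7]
1.2 side@43 [258.5, 268.3] bar near end [257.0, 265.9] bar mid [254.6, 263.0]
1.5 side@43 [254.5, 271.4] bar near end [252.0, 269.8] bar mid [249.6, 267.0]
1.65 side@43 [252.5, 272.8] bar near end [249.5, 271.6] bar mid [247.1, 268.7]
1.75 side@43 [251.1, 273.7] bar near end [247.8, 272.6] bar mid [245.4, 269.7]
35 grip [252.6, 253.3] hinge [253.9, 265.5] tip [239.3, 273.9]
1.2 side@43 [257.7, 267.9] bar near end [256.1, 265.2] bar mid [253.8, 262.1]
1.5 side@43 [253.6, 270.9] bar near end [251.0, 268.9] bar mid [248.7, 265.8]
1.65 side@43 [251.5, 272.2] bar near end [248.4, 270.5] bar mid [246.1, 267.5]
1.75 side@43 [250.1, 273.1] bar near end [246.7, 271.5] bar mid [244.4, 268.5]
```

The wire corner fits q ≈ 1.75 (predicted (250.1–251.1, 273.1–273.7)), so the loop is shut. I'll check the bystanders against the first pictures and hand in.

```bash
python3 - <<'E'
from h import *
for n,f0,f1,R in(("top","t0","t10",dict(plain=(376,180,396,200),glass=(430,163,460,196),black=(242,294,262,314),ochre=(220,298,240,320),roll=(300,172,330,220))),("scene","s0","s10",dict(black=(252,335,278,365),ochre=(226,345,252,376),roll=(274,195,308,270)))):
    a=cv2.imread(f"pics/{f0}_raw.png");b=cv2.imread(f"pics/{f1}_raw.png")
    for k,(x0,y0,x1,y1) in R.items(): print(n,k,cv2.absdiff(a,b)[y0:y1,x0:x1].mean().round(1))
print(hand_in())
E
```

```text
top plain 4.1
top glass 3.4
top black 3.0
top ochre 3.0
top roll 7.9
scene black 11.4
scene ochre 12.1
scene roll 10.8
the job is handed in; nothing more can be done
None
```

The crank is home, the hitch pin is in the cross hole with its head on the shaft, and the loop is shut. I handed the job in with the arm clear of the work, at about 21 s of robot time. `hand_in()` gives no verdict.

**What I did**
- **Crank:** I pushed it along the shaft with the fingers either side, until it stopped with 23 N on the wrist.
- **Pin:** The tool can only point down, so I tipped the pin about 27° in the jaws against the pin block's far edge. I then slid it into the hole until its head met the shaft, with about 28 N along the pin.
- **Loop:** I pressed the bar down with shut fingers until it snapped over, and the force fell to zero.

**Last checks**
- **Seat:** The grip's centre measured 33.4 mm from where I measured the hole's mouth (32 mm expected), so I take the pin as seated.
- **Loop:** Its wire corner was within 1 px of the predicted shut position.
- **Jars, roll and plain pin:** The picture differences around them were small, and nothing looked moved. They were larger in the scene view (about 11–12 grey levels) than in the top view (3–8). I did not look into why.

**Checks that disagreed**
- **Lean:** I first measured the hole's lean as 28°. The seated pin then read 37–39° before the loop was shut and about 34° after. A pale spot that may be the pin's tip suggests about 24°. A pin through the hole can tilt only about 4.4°, inside the 7° limit, so I went by that rather than a direct measurement.
- **Crank:** I did not measure it again after inserting the pin, though it still looked home in the pictures.

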